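Spin-test the packing turntable and park it on its mark

TASK

The packing turntable on the incense bench has just been greased. Flick one of its upright posts with a fingertip to set it into a lively spin and leave it to coast untouched for five seconds, through which it must keep turning at a turn every nine seconds or faster; then brake it with a fingertip, without leaning hard on it, so that the steel tab on its rim stops facing the wide metal index block, the whole tab within the block's width. Finish while holding: the fingertip stays resting on the flat top of the stopped disc, off the posts, with the things around it left alone.

Things in the scene. Friction and masses are not known exactly. Their poses are not given: they have to be found in the camera images.
- turntable: The turntable's fixed dark steel base, round, 170 mm across, screwed to the bench; it stands at any place and yaw. Origin: on the wheel's axis, at the bench surface; z up. Its +x points to the index block. A thin round steel stud (18 mm across, 28 mm high) on the opposite side, 160 mm out, means nothing.
- index (a point): The mark: 148 mm from the wheel's axis along the base's +x, at the height of the disc's top (50 mm above the bench), 9 mm in front of the inner face of the index block. The index block is bare aluminium, 56 mm wide (base y), 26 mm thick (base x, from 157 to 183 mm from the axis) and 60 mm high; it is fixed.
- disc: The wheel: a flat level wooden disc, 260 mm across, 14 mm thick, top 50 mm above the bench, 0.55 to 0.9 kg. It turns freely either way about the vertical axis, with no stops; left alone it loses half of its speed in very roughly 10 s and hardly stops by itself. Origin: on the axis at the underside. Its +x points to the steel tab, 16 mm wide, standing 18 mm out from the rim.
- disc_top (a point): Centre of the disc's top face, on the axis, 50 mm above the bench. The ring from 80 to 128 mm from the axis is clear flat top, outside the posts. A fingertip pressed there with a few newtons stops the disc at once, and drags it along if moved. The disc sits on a sprung bearing: pressed, it sinks level, from about 2 to 6 N on, by about 1 mm per 2 N, to a hard stop 8 mm down; released, it comes up again.
- tab (a point): Outer end of the steel tab on the rim, 148 mm from the axis, at the height of the disc's top. It passes by index once a turn.
- posts: Three upright round dark wooden posts, 14 mm in diameter, that stand 40 mm up from the disc's top (tops 90 mm above the bench), fixed to the disc, all 70 mm from the axis, at 60, 180 and 300 degrees counter-clockwise from the tab's direction. Origin: on the axis at the disc's top; +x points to the tab. Pushed sideways they turn the disc.
- rotor (a joint): Turning angle of the disc on the base, rad, counter-clockwise from above positive, counting on over several turns: 0 (or any whole number of turns) when the tab points straight at the index block.
- bundle: Bystander: a standing bundle of incense sticks, 52 mm across, 150 mm high, loose, to be left alone. Origin: centre of its underside.
- tin: Bystander: a round tin with a paper label, 60 mm across, 90 mm high, loose. Origin: centre of its underside.
- bowl: Bystander: a small brass bowl, 90 mm across, 45 mm high, loose. Origin: centre of its underside.
- stamp_block: Bystander: a small wooden block, 50 x 35 x 30 mm, loose. Origin: centre of its underside.

How it is judged:
On the way:
1. the disc coasts, untouched by the robot, faster than 0.69 rad/s for 4.8 s ((velocity of joint rotor above 0.69 rad/s or velocity of joint rotor below -0.69 rad/s) and contact force between each of the arm, the fingers and disc below 0.02 N and contact force between each of the arm, the fingers and posts below 0.02 N), for 4.8 s.
At the end, for the whole second after the job is handed in: The tab's end is within 22 mm of the mark (so the whole tab faces the 56 mm wide block), the disc is at rest (under 0.06 rad/s), a fingertip rests on the disc with more than 0.3 N and touches no post (under 0.3 N) (horizontal distance between tab and index below 0.022 m and velocity of joint rotor between -0.06 and 0.06 rad/s and contact force between the fingers and disc above 0.3 N and contact force between the fingers and posts below 0.3 N); the arm keeps its last pose, push and grip.
It fails at once if the disc is leaned on with more than 40 N (contact force between the fingers and disc above 40 N).
It fails at once if the bundle is moved more than 20 mm, lifted or tipped (distance of bundle from where it was at the start of the episode above 0.02 m or angle between bundle's own z axis and vertical above 0.3 rad).
It fails at once if the tin is moved more than 20 mm, lifted or tipped (distance of tin from where it was at the start of the episode above 0.02 m or angle between tin's own z axis and vertical above 0.3 rad).
It fails at once if the bowl is moved more than 20 mm or lifted (distance of bowl from where it was at the start of the episode above 0.02 m).
It fails at once if the wooden block is moved more than 20 mm or lifted (distance of stamp_block from where it was at the start of the episode above 0.02 m).
It also fails if it takes over 45 s, if anything falls off the work surface, if the arm or the gripper's body presses on something with over 40 N, if the wrist force passes 120 N, or if a joint passes its speed limit or range.

ROBOT

A 6-joint arm with a two-finger parallel gripper is mounted at the origin on the work surface. World frame = base frame: x ahead of the robot, y to its left, z up, the work surface at z = 0. Lengths are in m, angles in rad, forces in N, time in s.
With the tool pointing down it reaches from about 0.35 to 0.975 m from the base axis. Payload 7.1 kg.
Tool frame: the origin (TCP) lies at the centre of the arm's flange, where the gripper is bolted on; the fingertips stand 182 mm ahead of it and the grasp point (between the pads) lies 163 mm ahead of it; z points along the fingers, y is the direction in which the jaws open and shut (so a half turn about z gives the same grasp; the last joint's range is limited). The gripper opens to 88 mm and grips with 3 to 60 N. Pads are 20 mm wide; open, the fingers measure 115 mm over their backs; the gripper's body (75 mm by 178 mm) begins 61 mm behind the grasp point.
Start: joints at [-1.197, 0.423, 1.63, -0, 1.089, -0.019], TCP at [0.239, -0.577, 0.405] pointing down, gripper open.
Joint ranges: [-3, 3], [-0.9, 2.11], [0.09, 2.58], [-1.31, 4.45], [0.11, 2.69], [-2.54, 2.54]. Speed limits (rad/s): [2.39, 2.39, 3.01, 3.14, 3.14, 3.14].

INTERFACE

Orientations are given as a rotation vector (axis times angle).
In Python, from workcell import bot gives the robot as it stands. The module is installed in compiled form; this text tells all that it offers.
- The arm moves only by the tool servo_tool, never from a script. Its argument "series" is a list of rows, each a list of 7 numbers: the finger opening in m, from 0 to 0.0878, then the shift along the tool's x, y, z in m, then the turn, a rotation vector about the tool's x, y, z in degrees. A call has 1 to 12 rows; each row is the pose to reach, as a shift and turn from the pose measured when the call began, along the tool's axes at that moment; what a row does not reach only later rows make up. A row lasts 1/10 s, in which the tool goes at most 50 mm and 8.59 degrees, less where a joint would pass 70% of its speed; a pose out of reach is approached as far as the arm can. A call with a gripper value outside its range is refused whole. The fingers move at their own pace and stop on an object; "squeeze" is the grip in N (left out, the last holds). Time passes only in rows, so rows that repeat a pose let the fingers close. It gives the time, the measured TCP pose, the force and the opening at its end, in the units of the state.
- bot.sense(): the state, without advancing time (a new reading comes with each control period).
- bot.capture(name): name is "scene" or "top" or "wrist"; returns the picture (400x640x3 uint8, blue, green, red); there is no depth.
- bot.camera_info(name): a dict with "fx", "fy", "cx", "cy" (pixels), "xyz" and "attitude" of the camera in the world; the wrist camera has in their place "T_tool_cam" (4x4, takes a point from camera to tool coordinates, whose origin is the TCP and whose axes are the flange's). Camera axes: x right, y down, z forward; pixel columns grow to the right and rows downward; lengths in m; the calibration is good to about 2 mm. A picture is of the moment at which its call begins: read the wrist's pose just before it. camera_info takes no time and is no camera call.
- bot.sign_off(): hands the job in, once; it reports no verdict.
Trained networks look in the newest picture that a camera, given by its name, has taken for a name from the list of things; names that differ only in an ending like _2 or _b are one class to them, and where a whole thing is asked for, a point or a joint stands for the part that bears it (a point fixed in the world has none). Each returns a list of dicts, best first, with "confidence" (0 to 1); they miss things now and then, are a little off and sometimes report something else, mostly with a low value. They report only what shows in the picture. A call takes as long as a camera call.
- bot.search_frame(camera, label): "at" ([column, row] as shares, 0 to 1, of the picture: columns of its width, rows of its height, amid what is visible of it).
- bot.masks_of(camera, label): "mask" (400x640 bool, what is visible of it) and "at" ([column, row] as shares, 0 to 1, of the picture: columns of its width, rows of its height, amid what is visible of it).
The state is a dict: "t": time; "joint_positions": joint angles; "dq": joint speeds; "effort": joint torques, N m; "ee_pos": TCP position; "orientation": TCP orientation; "contact_force": force on the tool from outside, world axes, zero at the start; "torque": the same for the moment, N m; "opening": opening from 0.0 (shut) to 1.0 (fully open).
Only numpy, scipy, OpenCV 4.12 (cv2) and the standard library are available. Lean on these libraries where they do the work, as an engineer would, in place of code of your own. Each camera call takes 0.05 s, during which the arm holds its last target.

## Working session

There is one attempt and no reset: what is moved stays moved. The work goes in short steps, Python scripts to look and compute and a tool call to move; the robot and the scene stay as the last step left them, time stands still between calls to the robot, and variables do not carry over. Pictures are saved under pics/ and viewed, and the job is handed in when it is done.

Besides the shell and the picture viewer there is one more tool, called after "Emit:" as name(argument=value, ...) on one line, values as JSON. servo_tool: Moves the arm, as the interface text tells. Its arguments: {"type":"object","properties":{"series":{"type":"array"},"squeeze":{"type":"number"}},"required":["series"]}

```bash
mkdir -p pics
python3 - <<'E'
from workcell import bot
import cv2
print(bot.sense())
for n in ["scene","top","wrist"]:
    cv2.imwrite(f"pics/{n}0.png",bot.capture(n)); print(n,bot.camera_info(n))
for l in ["turntable","disc","tab","posts","bundle","tin","bowl","stamp_block"]:
    for c in ["top"]:
        print(l,[(d['confidence'],d['at']) for d in bot.search_frame(c,l)])
print(bot.sense()['t'])
E
```

```text
{'t': 0.0, 'joint_positions': array([-1.19697442e+00,  4.23829814e-01,  1.63067083e+00, -6.69567929e-06,
        1.08859823e+00, -1.90046295e-02]), 'dq': array([ 0.0010654 , -0.00060895, -0.00032007,  0.00106826,  0.00128175,
        0.0007113 ]), 'effort': array([-1.56973047e-04, -5.44625545e+01, -2.73665607e+01,  6.41538925e-02,
        2.29385012e-02, -1.16248566e-04]), 'ee_pos': array([ 0.23917163, -0.57713212,  0.40391591]), 'orientation': array([-3.07973474e+00, -6.12806338e-01,  4.26511150e-04]), 'contact_force': array([ 0.1515235 , -0.10979974,  0.5110064 ]), 'torque': array([ 0.03134446, -0.03807764, -0.00067337]), 'opening': 0.9965541922574725}
scene {'fx': 372.8446818952098, 'fy': 372.8446818952098, 'cx': 318.87503312803625, 'cy': 199.26531779434575, 'xyz': array([ 1.28004314, -0.12811184,  0.88576705]), 'attitude': array([-1.93032406, -1.61155258,  0.59655961])}
top {'fx': 442.43028641071237, 'fy': 442.43028641071237, 'cx': 319.35458640256627, 'cy': 189.92796975443605, 'xyz': array([0.45039693, 0.0048013 , 1.20617563]), 'attitude': array([-2.20563314,  2.16013255, -0.06603001])}
wrist {'fx': 291.5169389713803, 'fy': 291.5169389713803, 'cx': 324.52377609801124, 'cy': 197.04276237072352, 'T_tool_cam': array([[ 5.26924161e-04, -9.53611222e-01, -3.01040463e-01,
         8.28749107e-02],
       [ 9.99999855e-01,  4.68411276e-04,  2.66548340e-04,
        -7.64875718e-06],
       [-1.13172741e-04, -3.01040560e-01,  9.53611330e-01,
         1.96649909e-02],
       [ 0.00000000e+00,  0.00000000e+00,  0.00000000e+00,
         1.00000000e+00]])}
turntable [(0.69, [0.5344, 0.4905])]
disc [(0.91, [0.5325, 0.5175])]
tab [(0.88, [0.5378, 0.5092])]
posts [(0.46, [0.5408, 0.4835])]
bundle [(0.91, [0.2308, 0.3438])]
tin [(0.91, [0.7466, 0.3995])]
bowl [(0.79, [0.7755, 0.586])]
stamp_block [(0.79, [0.2819, 0.5787])]
0.55
```

View pics/top0.png

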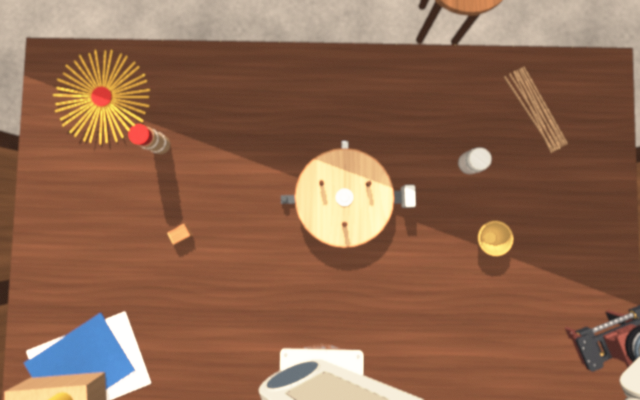

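View pics/scene0.png

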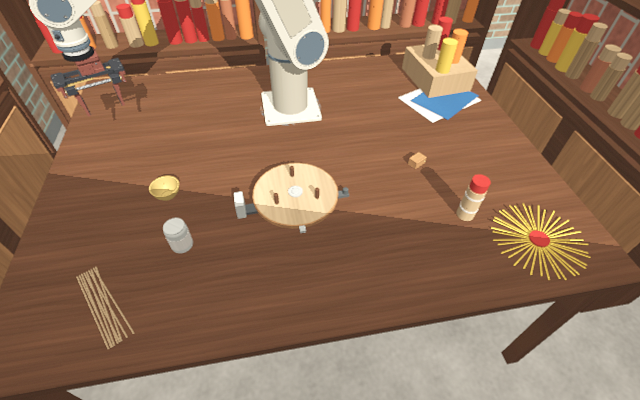

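```bash
cat > h.py <<'E'
import numpy as np, cv2
from scipy.spatial.transform import Rotation as R
from workcell import bot
def ray(cam,px):
    i=bot.camera_info(cam); A=R.from_rotvec(i['attitude']).as_matrix()
    d=A@np.array([(px[0]-i['cx'])/i['fx'],(px[1]-i['cy'])/i['fy'],1.]); return np.array(i['xyz']),d
def at_z(cam,px,z):
    o,d=ray(cam,px); return (o+d*(z-o[2])/d[2])[:2]
def proj(cam,p):
    i=bot.camera_info(cam); A=R.from_rotvec(i['attitude']).as_matrix()
    q=A.T@(np.array(p)-i['xyz']); return np.array([i['fx']*q[0]/q[2]+i['cx'],i['fy']*q[1]/q[2]+i['cy']])
E
python3 - <<'E'
from h import *
im=bot.capture("top")
m=[d for d in bot.masks_of("top","disc")][0]['mask']
print(m.sum())
c,_=cv2.findContours(m.astype(np.uint8),0,1); c=max(c,key=len)[:,0]
P=np.array([at_z("top",p,.05) for p in c])
print("bbox",c.min(0),c.max(0))
# circle fit r=.13 robust
from scipy.optimize import least_squares
s=least_squares(lambda v:np.hypot(*(P-v[:2]).T)-v[2],[.45,-.05,.13],loss='soft_l1',f_scale=.002); print(s.x)
for l in ["tab","turntable"]:
  for d in bot.masks_of("top",l):
    ys,xs=np.where(d['mask']); print(l,d['confidence'],xs.mean(),ys.mean(),xs.min(),xs.max(),ys.min(),ys.max(), at_z("top",(xs.mean(),ys.mean()),.05))
for n,p,z in [("blk",(410,196),.06),("stud",(288,200),.028),("hub",(344,197.5),.05),("p1",(321,183),.09),("p2",(368,184),.09),("p3",(345,224),.09),("tab",(345,145),.05),("bundle",(138,133),.15),("tin",(482,158),.09),("bowl",(495,238),.045),("stamp",(179,234),.03)]: print(n,at_z("top",p,z))
s=bot.sense();print(R.from_rotvec(s['orientation']).as_matrix().round(3),s['t'])
v=cv2.resize(im[110:270,250:450],None,fx=4,fy=3.75,interpolation=cv2.INTER_CUBIC)[:600,:800];cv2.imwrite("pics/crop1.png",v)
E
```

```text
7311
bbox [296 141] [393 245]
[ 0.5141271  -0.05061181  0.12757452]
tab 0.81 344.1043963341745 196.45543896931864 295 393 140 246 [ 0.51347432 -0.05053794]
turntable 0.8 346.52569659442725 196.70377708978327 282 415 142 246 [ 0.5129551  -0.05687849]
blk [ 0.51764345 -0.2206485 ]
stud [0.50211565 0.09775648]
hub [ 0.51073358 -0.0503123 ]
p1 [0.54418305 0.01041854]
p2 [ 0.5440818  -0.10847904]
p3 [ 0.44199557 -0.05207163]
tab [ 0.64935255 -0.05055217]
bundle [0.6515031  0.45561327]
tin [ 0.61611701 -0.3962661 ]
bowl [ 0.41356513 -0.44537276]
stamp [0.40579424 0.38447539]
[[ 0.924  0.383  0.   ]
 [ 0.383 -0.924 -0.   ]
 [-0.     0.    -1.   ]] 0.75
```

View pics/crop1.png

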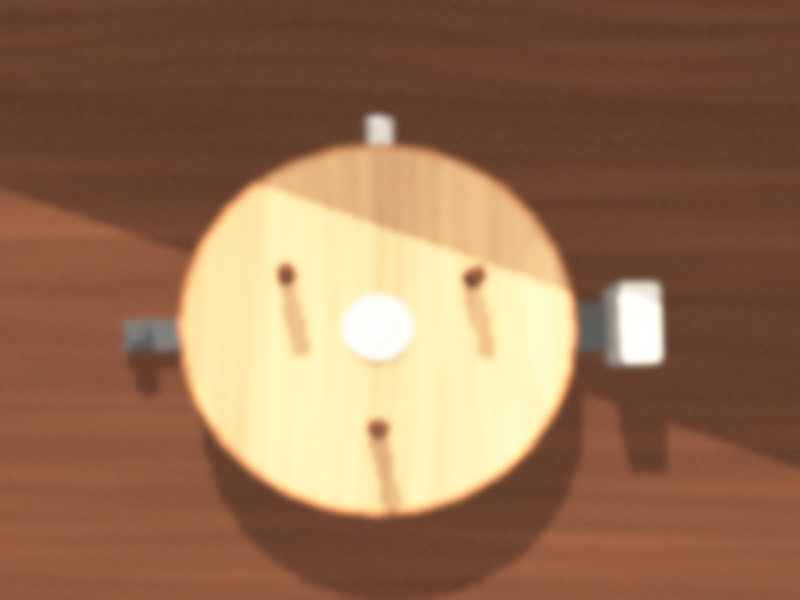

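Emit:
servo_tool(series=[[0, 0.4076, -0.456, 0, 0, 0, 22.5], [0, 0.4076, -0.456, 0, 0, 0, 22.5], [0, 0.4076, -0.456, 0, 0, 0, 22.5], [0, 0.4076, -0.456, 0, 0, 0, 22.5], [0, 0.4076, -0.456, 0, 0, 0, 22.5], [0, 0.4076, -0.456, 0, 0, 0, 22.5], [0, 0.4076, -0.456, 0, 0, 0, 22.5], [0, 0.4076, -0.456, 0, 0, 0, 22.5], [0, 0.4076, -0.456, 0, 0, 0, 22.5], [0, 0.4076, -0.456, 0, 0, 0, 22.5], [0, 0.4076, -0.456, 0, 0, 0, 22.5], [0, 0.4076, -0.456, 0, 0, 0, 22.5]], squeeze=10)

```text
t: 1.95
ee_pos: [0.4377, -0.009, 0.4051]
orientation: [3.141, 0.0, 0.002]
contact_force: [1.0, -1.1, -0.6]
opening: 0.005
```

Emit:
servo_tool(series=[[0, 0, 0, 0, 0, 0, 0], [0, 0, 0, 0, 0, 0, 0], [0, 0, 0, 0, 0, 0, 0]])

```text
t: 2.25
ee_pos: [0.4373, -0.0096, 0.405]
orientation: [3.141, -0.0, 0.001]
contact_force: [-0.4, -0.1, -0.9]
opening: 0.001
```

Run:
```python
from h import *
s=bot.sense();print(s['t'],s['ee_pos'],R.from_rotvec(s['orientation']).as_matrix().round(3),s['contact_force'],s['opening'])
cv2.imwrite("pics/top2.png",bot.capture("top"));cv2.imwrite("pics/w2.png",bot.capture("wrist"))
```

```text
2.25 [ 0.43734757 -0.00960677  0.40504836] [[ 1.    -0.     0.001]
 [-0.    -1.    -0.   ]
 [ 0.001  0.    -1.   ]] [-0.42256263 -0.12996266 -0.90108035] 0.0007415122437742866
```

View pics/top2.png

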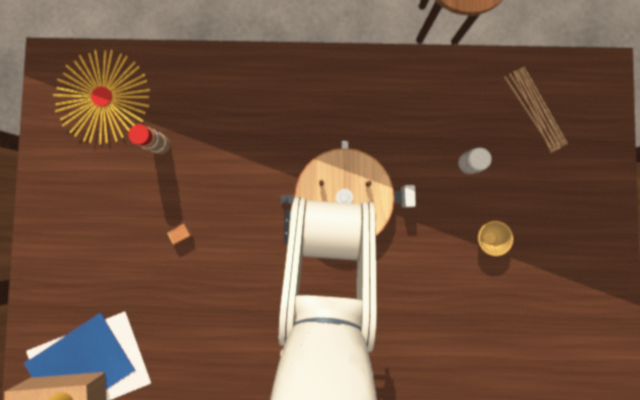

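View pics/w2.png

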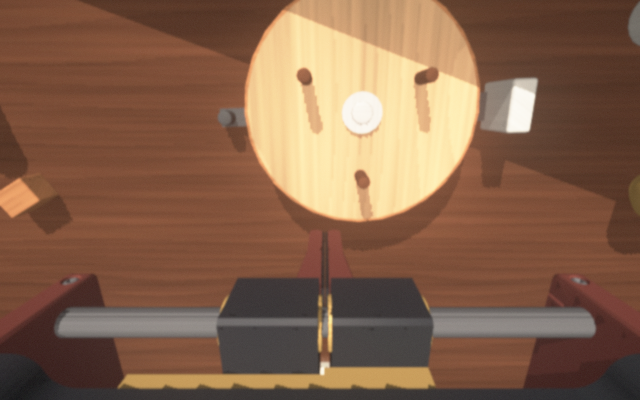

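Emit:
servo_tool(series=[[0, 0.004, -0.01, 0.05, 0, 0, 0], [0, 0.004, -0.01, 0.1, 0, 0, 0], [0, 0.004, -0.01, 0.14, 0, 0, 0], [0, 0.004, -0.01, 0.158, 0, 0, 0], [0, 0.004, -0.01, 0.158, 0, 0, 0], [0, 0.004, -0.01, 0.158, 0, 0, 0]])

```text
t: 2.95
ee_pos: [0.4416, -0.0013, 0.2474]
orientation: [3.141, -0.006, 0.001]
contact_force: [0.6, -0.9, 0.8]
opening: 0.005
```

Run:
```python
from h import *
s=bot.sense();print(s['t'],s['ee_pos'],s['contact_force'])
cv2.imwrite("pics/s3.png",bot.capture("scene")[120:260,200:400].repeat(4,0).repeat(4,1));cv2.imwrite("pics/w3.png",bot.capture("wrist"))
```

```text
2.95 [ 0.44163391 -0.00132791  0.24735848] [ 0.60472302 -0.87207586  0.78251812]
```

View pics/s3.png

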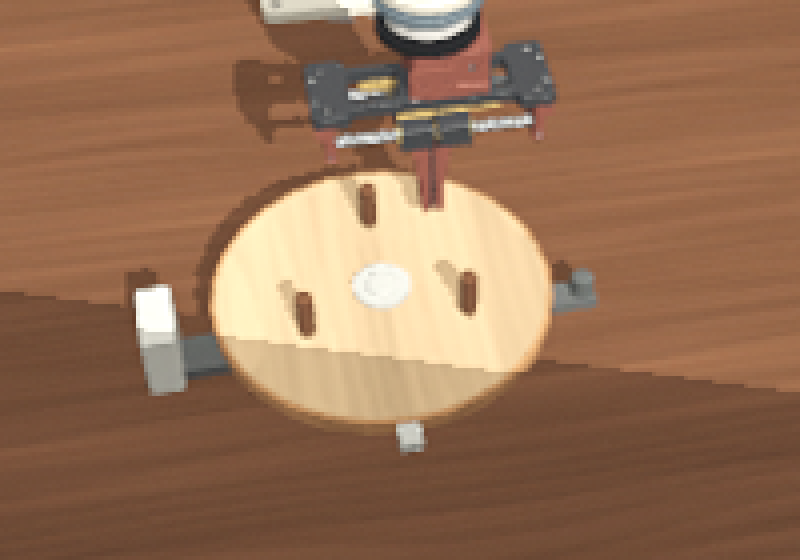

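View pics/w3.png

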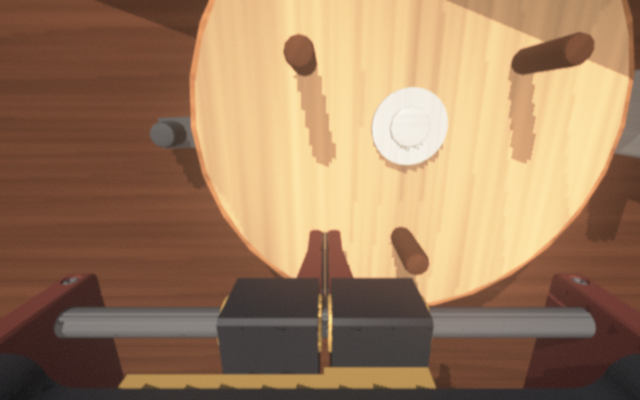

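Emit:
servo_tool(series=[[0, 0, 0.01, 0, 0, 0, 0], [0, 0, 0.0225, 0, 0, 0, 0], [0, 0.001, 0.035, 0, 0, 0, 0], [0, 0.003, 0.0475, 0, 0, 0, 0], [0, 0.006, 0.06, 0, 0, 0, 0], [0, 0.009, 0.0715, 0, 0, 0, 0], [0, 0.006, 0.071, -0.03, 0, 0, 0], [0, 0, 0.066, -0.065, 0, 0, 0], [0, -0.02, 0.06, -0.07, 0, 0, 0], [0, -0.036, 0.05, -0.07, 0, 0, 0], [0, -0.036, 0.05, -0.07, 0, 0, 0]])

```text
t: 4.15
ee_pos: [0.4042, -0.0507, 0.3183]
orientation: [3.141, -0.005, 0.003]
contact_force: [-0.3, -0.2, 0.0]
opening: 0.009
```

Run:
```python
from h import *
for k in range(2):
    s=bot.sense();print(s['t'],s['ee_pos'],s['contact_force'])
    a=bot.capture("top")[110:270,250:450].repeat(2,0).repeat(2,1);b=cv2.resize(bot.capture("wrist"),(400,250))
    cv2.imwrite(f"pics/a{k}.png",np.vstack([a,b]))
print(bot.sense()['t'])
```

```text
4.15 [ 0.40417909 -0.05072683  0.31830298] [-0.31116603 -0.17363704  0.03975405]
4.25 [ 0.4062921  -0.0512494   0.31838334] [0.82691757 0.20312607 0.58989449]
4.35
```

View pics/a0.png

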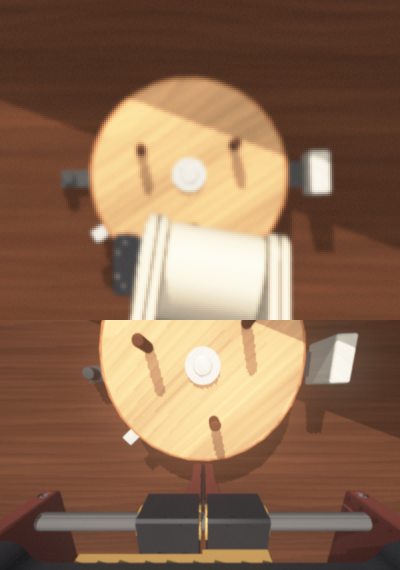

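View pics/a1.png

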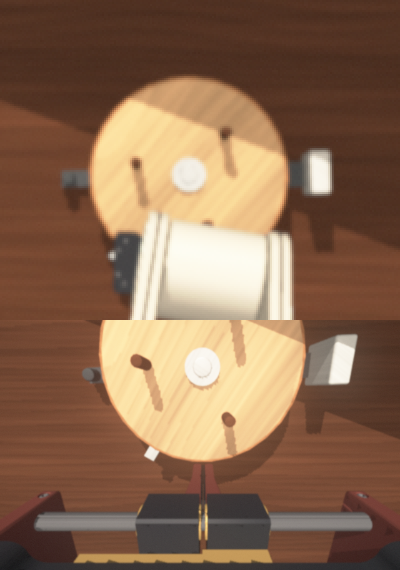

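Emit:
servo_tool(series=[[0, 0, 0, 0.03, 0, 0, 0], [0, 0, 0, 0.06, 0, 0, 0], [0, 0, 0, 0.072, 0, 0, 0], [0, 0, 0, 0.072, 0, 0, 0], [0, 0, 0, 0.072, 0, 0, 0], [0, 0, 0, 0.072, 0, 0, 0], [0, 0, 0, 0.072, 0, 0, 0], [0, 0, 0, 0.072, 0, 0, 0], [0, 0, 0, 0.072, 0, 0, 0]])

```text
t: 5.25
ee_pos: [0.4072, -0.0514, 0.2467]
orientation: [3.141, -0.005, 0.008]
contact_force: [0.6, 0.3, 0.3]
opening: 0.008
```

```bash
cat > trk.py <<'E'
from h import *
import sys
out=[]
for k in range(int(sys.argv[2])):
    t=bot.sense()['t'];im=bot.capture("top");out.append(im[110:270,250:450].repeat(2,0).repeat(2,1))
    # post tops: rectify z=.09 plane
    c=np.array([.511,-.0505]); best=[]
    g=cv2.GaussianBlur(cv2.cvtColor(im,cv2.COLOR_BGR2GRAY),(3,3),0).astype(np.float32)
    # tab: bright at r=.141 z=.05 ; posts: dark at r=.07 z=.08
    th=np.radians(np.arange(0,360,1)); 
    def samp(r,z):
        q=np.array([proj("top",[c[0]+r*np.cos(a),c[1]+r*np.sin(a),z]) for a in th],np.float32)
        return cv2.remap(g,q[:,0].copy(),q[:,1].copy(),cv2.INTER_LINEAR)[:,0] if False else cv2.remap(g,q[:,0].reshape(-1,1).copy(),q[:,1].reshape(-1,1).copy(),cv2.INTER_LINEAR)[:,0]
    tb=samp(.142,.05); tb=np.convolve(np.r_[tb[-4:],tb,tb[:4]],np.ones(9)/9,'valid')
    vis=np.cos(th)>-.15   # unoccluded (far side)
    ps=samp(.07,.085); ps=np.convolve(np.r_[ps[-4:],ps,ps[:4]],np.ones(9)/9,'valid')
    med=np.convolve(np.r_[ps[-20:],ps,ps[:20]],np.ones(41)/41,'valid')
    d=np.where(vis,med-ps,0); i=int(d.argmax()); d2=d.copy(); d2[[(i+j)%360 for j in range(-40,41)]]=0
    tv=np.where(vis,tb,0)
    print(round(t,2),"tab?",int(tv.argmax()),int(tv.max()),"posts",i,int(d[i]),int(d2.argmax()),int(d2.max()))
s=bot.sense();print(s['t'],s['ee_pos'],s['contact_force'])
while len(out)%2: out.append(out[-1]*0)
cv2.imwrite(f"pics/{sys.argv[1]}.png",np.vstack([np.hstack(out[0:2])]+([np.hstack(out[-2:])[:280]] if len(out)>2 else [])))
E
python3 trk.py b 3
```

```text
5.25 tab? 287 157 posts 348 58 283 6
5.3 tab? 294 157 posts 354 62 290 5
5.35 tab? 301 154 posts 1 65 320 5
5.4 [ 0.40704906 -0.05133825  0.24641896] [ 0.33688958 -0.2531546  -0.46526042]
```

View pics/b.png

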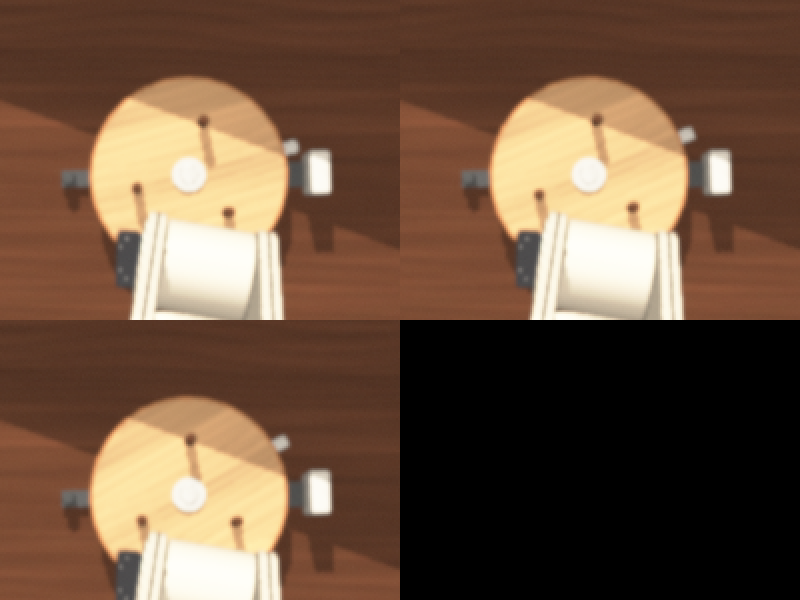

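Emit:
servo_tool(series=[[0, 0, 0, 0, 0, 0, 0], [0, 0, 0, 0, 0, 0, 0], [0, 0, 0, 0, 0, 0, 0], [0, 0, 0, 0, 0, 0, 0], [0, 0, 0, 0, 0, 0, 0], [0, 0, 0, 0, 0, 0, 0], [0, 0, 0, 0, 0, 0, 0], [0, 0, 0, 0, 0, 0, 0], [0, 0, 0, 0, 0, 0, 0], [0, 0, 0, 0, 0, 0, 0], [0, 0, 0, 0, 0, 0, 0], [0, 0, 0, 0, 0, 0, 0]])

```text
t: 6.6
ee_pos: [0.4071, -0.0513, 0.2464]
orientation: [3.141, -0.005, 0.007]
contact_force: [0.3, -0.4, -0.9]
opening: 0.011
```

```bash
python3 trk.py c 2
```

```text
6.6 tab? 92 106 posts 51 76 290 64
6.65 tab? 92 106 posts 57 77 296 63
6.7 [ 0.4070582  -0.05135597  0.24641667] [-0.25252049 -0.48309774  0.4707488 ]
```

Emit:
servo_tool(series=[[0, 0, 0, 0, 0, 0, 0], [0, 0, 0, 0, 0, 0, 0], [0, 0, 0, 0, 0, 0, 0], [0, 0, 0, 0, 0, 0, 0], [0, 0, 0, 0, 0, 0, 0], [0, 0, 0, 0, 0, 0, 0], [0, 0, 0, 0, 0, 0, 0], [0, 0, 0, 0, 0, 0, 0], [0, 0, 0, 0, 0, 0, 0], [0, 0, 0, 0, 0, 0, 0], [0, 0, 0, 0, 0, 0, 0], [0, 0, 0, 0, 0, 0, 0]])

```text
t: 7.9
ee_pos: [0.407, -0.0513, 0.2464]
orientation: [3.141, -0.005, 0.007]
contact_force: [-0.8, -0.4, -0.3]
opening: 0.008
```

```bash
python3 trk.py d 2
```

```text
7.9 tab? 272 201 posts 92 59 332 58
7.95 tab? 278 181 posts 98 59 338 54
8.0 [ 0.40705808 -0.05135767  0.24641401] [ 0.04417734  0.17198124 -0.6686234 ]
```

Emit:
servo_tool(series=[[0, 0, 0, 0, 0, 0, 0], [0, 0, 0, 0, 0, 0, 0], [0, 0, 0, 0, 0, 0, 0], [0, 0, 0, 0, 0, 0, 0], [0, 0, 0, 0, 0, 0, 0], [0, 0, 0, 0, 0, 0, 0], [0, 0, 0, 0, 0, 0, 0], [0, 0, 0, 0, 0, 0, 0], [0, 0, 0, 0, 0, 0, 0], [0, 0, 0, 0, 0, 0, 0], [0, 0, 0, 0, 0, 0, 0], [0, 0, 0, 0, 0, 0, 0]])

```text
t: 9.2
ee_pos: [0.407, -0.0513, 0.2464]
orientation: [3.141, -0.005, 0.007]
contact_force: [0.5, -0.6, 0.7]
opening: 0.003
```

```bash
python3 trk.py e 2
```

```text
9.2 tab? 61 205 posts 2 66 59 6
9.25 tab? 66 209 posts 7 65 326 8
9.3 [ 0.40703362 -0.05133687  0.2464018 ] [ 0.65003134 -0.27907687  0.03337043]
```

Emit:
servo_tool(series=[[0, 0, 0, 0, 0, 0, 0], [0, 0, 0, 0, 0, 0, 0], [0, 0, 0, 0, 0, 0, 0], [0, 0, 0, 0, 0, 0, 0], [0, 0, 0, 0, 0, 0, 0], [0, 0, 0, 0, 0, 0, 0], [0, 0, 0, 0, 0, 0, 0], [0, 0, 0, 0, 0, 0, 0], [0, 0, 0, 0, 0, 0, 0], [0, 0, 0, 0, 0, 0, 0], [0, 0, 0, 0, 0, 0, 0], [0, 0, 0, 0, 0, 0, 0]])

```text
t: 10.5
ee_pos: [0.407, -0.0513, 0.2464]
orientation: [3.141, -0.005, 0.007]
contact_force: [0.4, 0.4, -0.2]
opening: 0.007
```

```bash
python3 trk.py f 3
```

```text
10.5 tab? 92 106 posts 19 70 262 31
10.55 tab? 92 106 posts 24 75 262 65
10.6 tab? 92 106 posts 29 76 268 61
10.65 [ 0.40704175 -0.05132475  0.2464039 ] [-0.38676722  1.10586996  0.33973848]
```

Emit:
servo_tool(series=[[0, 0, 0, 0, 0, 0, 0], [0, 0, 0, 0, 0, 0, 0], [0, 0, 0, 0, 0, 0, 0], [0, 0, 0, 0, 0, 0, 0], [0, 0, 0, 0, 0, 0, 0], [0, 0, 0, 0, 0, 0, 0], [0, 0, 0, 0, 0, 0, 0], [0, 0, 0, 0, 0, 0, 0], [0, 0, 0, 0, 0, 0, 0], [0, 0, 0, 0, 0, 0, 0], [0, 0, 0, 0, 0, 0, 0], [0, 0, 0, 0, 0, 0, 0]])

```text
t: 11.85
ee_pos: [0.407, -0.0513, 0.2464]
orientation: [3.141, -0.005, 0.007]
contact_force: [-0.4, 0.3, 1.0]
opening: 0.0
```

```bash
python3 trk.py g 1
```

```text
11.85 tab? 329 157 posts 29 77 268 63
11.9 [ 0.40705082 -0.05134058  0.24642483] [-0.52793624  0.61398545 -0.18301365]
```

Emit:
servo_tool(series=[[0, 0, 0, 0, 0, 0, 0], [0, 0, 0, 0, 0, 0, 0], [0, 0, 0, 0, 0, 0, 0], [0, 0, 0, 0, 0, 0, 0], [0, 0, 0, 0, 0, 0, 0], [0, 0, 0, 0, 0, 0, 0], [0, 0, 0, 0, 0, 0, 0], [0, 0, 0, 0, 0, 0, 0], [0, 0, 0, 0, 0, 0, 0], [0, 0, 0, 0, 0, 0, 0], [0, 0, 0, 0, 0, 0, 0], [0, 0, 0, 0, 0, 0, 0]])

```text
t: 13.1
ee_pos: [0.407, -0.0513, 0.2464]
orientation: [3.141, -0.005, 0.007]
contact_force: [-0.8, -0.0, -0.5]
opening: 0.005
```

```bash
python3 trk.py i 1
```

```text
13.1 tab? 79 210 posts 21 71 262 54
13.15 [ 0.40704239 -0.0513431   0.24640923] [-0.40324817  0.99623919  0.05465609]
```

Emit:
servo_tool(series=[[0, 0, 0, 0, 0, 0, 0], [0, 0, 0, 0, 0, 0, 0], [0, 0, 0, 0, 0, 0, 0], [0, 0, 0, 0, 0, 0, 0], [0, 0, 0, 0, 0, 0, 0], [0, 0, 0, 0, 0, 0, 0], [0, 0, 0, 0, 0, 0, 0], [0, 0, 0, 0, 0, 0, 0], [0, 0, 0, 0, 0, 0, 0], [0, 0, 0, 0, 0, 0, 0], [0, 0, 0, 0, 0, 0, 0], [0, 0, 0, 0, 0, 0, 0]])

```text
t: 14.35
ee_pos: [0.407, -0.0513, 0.2464]
orientation: [3.141, -0.005, 0.007]
contact_force: [0.2, 0.1, -0.2]
opening: 0.006
```

```bash
python3 trk.py j 1
```

```text
14.35 tab? 92 106 posts 3 64 322 5
14.4 [ 0.40705248 -0.05133762  0.2464175 ] [ 1.03121672  0.15709281 -0.06249408]
```

Emit:
servo_tool(series=[[0, 0, 0, 0, 0, 0, 0], [0, 0, 0, 0, 0, 0, 0], [0, 0, 0, 0, 0, 0, 0], [0, 0, 0, 0, 0, 0, 0], [0, 0, 0, 0, 0, 0, 0], [0, 0, 0, 0, 0, 0, 0], [0, 0, 0, 0, 0, 0, 0], [0, 0, 0, 0, 0, 0, 0], [0, 0, 0, 0, 0, 0, 0], [0, 0, 0, 0, 0, 0, 0], [0, 0, 0, 0, 0, 0, 0], [0, 0, 0, 0, 0, 0, 0]])

```text
t: 15.6
ee_pos: [0.407, -0.0514, 0.2464]
orientation: [3.141, -0.005, 0.007]
contact_force: [-0.2, 0.4, 0.2]
opening: 0.005
```

```bash
python3 trk.py k 2
```

```text
15.6 tab? 277 186 posts 97 58 337 55
15.65 tab? 281 155 posts 341 54 98 45
15.7 [ 0.40702581 -0.05132599  0.24639737] [-0.05466457  0.30271044 -1.22195076]
```

View pics/k.png

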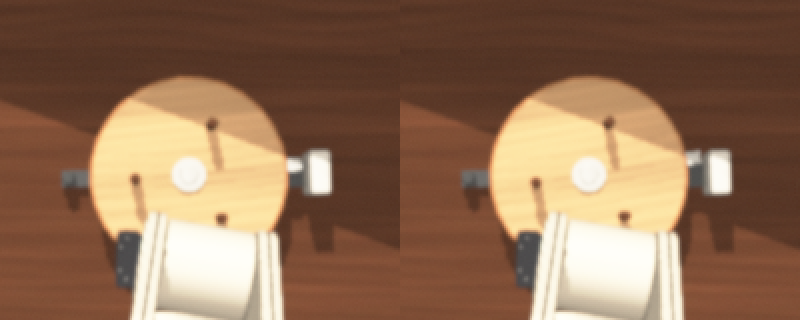

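Emit:
servo_tool(series=[[0, 0, 0, 0.007, 0, 0, 0], [0, 0, 0, 0.007, 0, 0, 0], [0, 0, 0, 0.007, 0, 0, 0], [0, 0, 0, 0.007, 0, 0, 0], [0, 0, 0, 0.007, 0, 0, 0], [0, 0, 0, 0.007, 0, 0, 0], [0, 0, 0, 0.007, 0, 0, 0], [0, 0, 0, 0.007, 0, 0, 0], [0, 0, 0, 0.007, 0, 0, 0], [0, 0, 0, 0.007, 0, 0, 0], [0, 0, 0, 0.007, 0, 0, 0], [0, 0, 0, 0.007, 0, 0, 0]])

```text
t: 16.9
ee_pos: [0.407, -0.0513, 0.2394]
orientation: [3.141, -0.005, 0.007]
contact_force: [-1.0, -0.4, -0.2]
opening: 0.003
```

Emit:
servo_tool(series=[[0, 0, 0, 0, 0, 0, 0], [0, 0, 0, 0, 0, 0, 0], [0, 0, 0, 0, 0, 0, 0], [0, 0, 0, 0, 0, 0, 0], [0, 0, 0, 0, 0, 0, 0], [0, 0, 0, 0, 0, 0, 0], [0, 0, 0, 0, 0, 0, 0], [0, 0, 0, 0, 0, 0, 0], [0, 0, 0, 0, 0, 0, 0], [0, 0, 0, 0, 0, 0, 0], [0, 0, 0, 0, 0, 0, 0], [0, 0, 0, 0, 0, 0, 0]])

```text
t: 18.1
ee_pos: [0.4071, -0.0513, 0.2394]
orientation: [3.141, -0.005, 0.007]
contact_force: [1.0, 0.5, 0.2]
opening: 0.01
```

Emit:
servo_tool(series=[[0, 0, 0, 0, 0, 0, 0], [0, 0, 0, 0, 0, 0, 0], [0, 0, 0, 0, 0, 0, 0], [0, 0, 0, 0, 0, 0, 0], [0, 0, 0, 0, 0, 0, 0], [0, 0, 0, 0, 0, 0, 0], [0, 0, 0, 0, 0, 0, 0], [0, 0, 0, 0, 0, 0, 0], [0, 0, 0, 0, 0, 0, 0], [0, 0, 0, 0, 0, 0, 0], [0, 0, 0, 0, 0, 0, 0], [0, 0, 0, 0, 0, 0, 0]])

```text
t: 19.3
ee_pos: [0.4071, -0.0513, 0.2394]
orientation: [3.141, -0.005, 0.007]
contact_force: [-0.1, -0.3, -0.7]
opening: 0.004
```

Emit:
servo_tool(series=[[0, 0, 0, 0, 0, 0, 0], [0, 0, 0, 0, 0, 0, 0], [0, 0, 0, 0, 0, 0, 0], [0, 0, 0, 0, 0, 0, 0], [0, 0, 0, 0, 0, 0, 0], [0, 0, 0, 0, 0, 0, 0], [0, 0, 0, 0, 0, 0, 0], [0, 0, 0, 0, 0, 0, 0], [0, 0, 0, 0, 0, 0, 0], [0, 0, 0, 0, 0, 0, 0]])

```text
t: 20.3
ee_pos: [0.4071, -0.0513, 0.2394]
orientation: [3.141, -0.005, 0.007]
contact_force: [0.4, -0.9, -0.5]
opening: 0.005
```

```bash
python3 trk.py l 2
```

```text
20.3 tab? 92 107 posts 32 78 271 60
20.35 tab? 92 108 posts 35 78 274 60
20.4 [ 0.4070703  -0.05135358  0.23940641] [-0.74264945 -0.78140397 -1.1130716 ]
```

View pics/l.png

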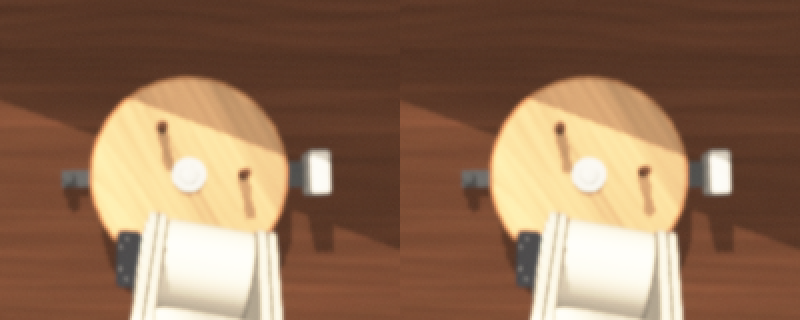

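Emit:
servo_tool(series=[[0, 0, 0, 0, 0, 0, 0], [0, 0, 0, 0, 0, 0, 0], [0, 0, 0, 0, 0, 0, 0], [0, 0, 0, 0, 0, 0, 0], [0, 0, 0, 0, 0, 0, 0], [0, 0, 0, 0, 0, 0, 0], [0, 0, 0, 0, 0, 0, 0], [0, 0, 0, 0, 0, 0, 0], [0, 0, 0, 0.004, 0, 0, 0], [0, 0, 0, 0.009, 0, 0, 0], [0, 0, 0, 0.0105, 0, 0, 0], [0, 0, 0, 0.0105, 0, 0, 0]])

```text
t: 21.6
ee_pos: [0.4073, -0.0514, 0.2287]
orientation: [3.141, -0.005, 0.007]
contact_force: [-0.4, -1.4, 5.4]
opening: 0.004
```

```bash
python3 trk.py m 4
```

```text
21.6 tab? 268 210 posts 88 63 328 57
21.65 tab? 268 209 posts 88 63 328 58
21.7 tab? 268 210 posts 88 63 328 58
21.75 tab? 268 210 posts 88 63 328 58
21.8 [ 0.40721112 -0.05135265  0.22903803] [-0.0805516  -0.18896446  4.4846925 ]
```

View pics/m.png

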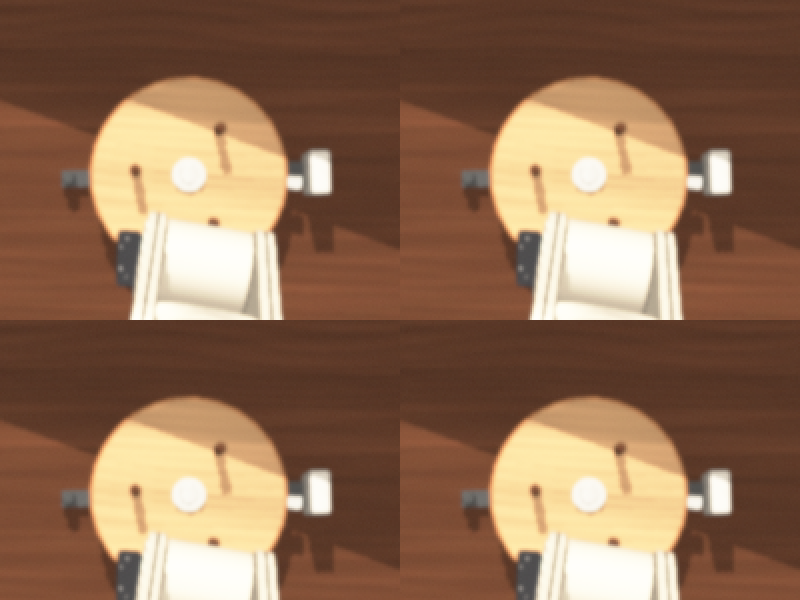

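Emit:
servo_tool(series=[[0, 0, 0.002, 0.0, 0, 0, 0], [0, 0, 0.004, 0, 0, 0, 0], [0, 0, 0.006, 0, 0, 0, 0], [0, 0, 0.008, 0, 0, 0, 0], [0, 0, 0.009, 0, 0, 0, 0], [0, 0, 0.009, 0, 0, 0, 0], [0, 0, 0.009, 0, 0, 0, 0]])

```text
t: 22.5
ee_pos: [0.4074, -0.0604, 0.2291]
orientation: [3.141, -0.006, 0.008]
contact_force: [1.6, 0.3, 5.4]
opening: 0.007
```

```bash
python3 trk.py n 2
python3 - <<'E'
from h import *
im=bot.capture("top"); cv2.imwrite("pics/n2.png",cv2.resize(im[150:240,350:440],None,fx=6,fy=6,interpolation=cv2.INTER_NEAREST))
cv2.imwrite("pics/n3.png",bot.capture("wrist"))
E
```

```text
22.5 tab? 273 214 posts 93 60 333 55
22.55 tab? 273 213 posts 93 60 333 55
22.6 [ 0.40735102 -0.06035803  0.22910483] [1.34665878 0.47214154 5.52401356]
```

View pics/n2.png

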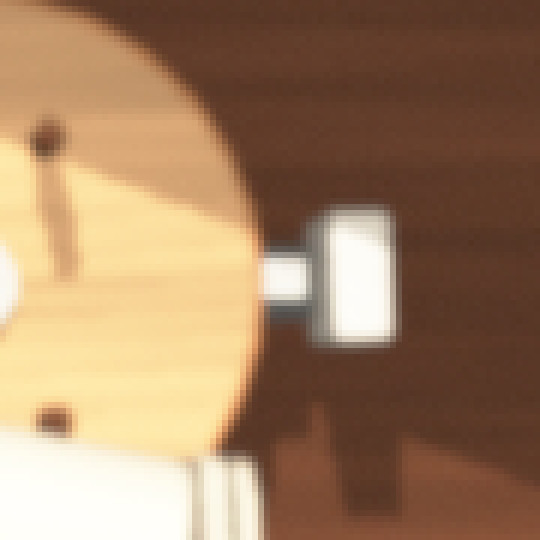

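View pics/n3.png

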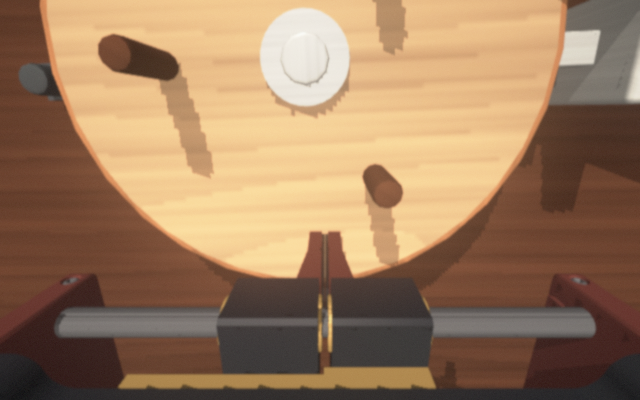

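Tab rows 250–302 lie centred on the block's rows 210–343. The finger rests on the disc at about 5 N, clear of the posts, and the disc is at rest (273° in both readings).

Run:
```python
from workcell import bot
print(bot.sign_off())
s=bot.sense();print(s['t'],s['contact_force'])
```

```text
the job is handed in; nothing more can be done
None
the job is handed in; nothing more can be done
```

The turntable was spun, left to coast, braked and handed in with the tab facing the index block. Sign-off reports no verdict, so the result below rests on my own checks.

- **Flick and coast:** I flicked the near post counter-clockwise with the closed fingertips, which gave about 2.5 rad/s. The disc then coasted untouched from about t = 4 s to 21.3 s. Its speed was about 0.9 rad/s when I braked, so it stayed above 0.69 rad/s throughout.
- **Brake:** I pressed the fingertip lightly on the clear outer ring. The disc stopped about 4° short, so I dragged it 9 mm along with the finger resting on it.
- **Last checks (t = 22.6 s):**
  - The tab is centred on the block in the top picture, about 1 px or 3 mm from the middle, with a 22 mm limit.
  - The tab direction read the same in consecutive pictures, so the disc is at rest.
  - The measured force is about 5.5 N upward, and the finger is clear of the posts.
  - The arm's path stayed well clear of the bundle, tin, bowl and wooden block; I did not re-measure their positions at the end.
- **Odd reading:** the tab tracker sometimes locked onto other bright spots while the tab was hidden behind the arm. I took the angle from the posts at those moments.

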